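# Draw the slipped wedge out from under the guard and tight

## Task

The wooden wedge that holds the short cream offcut in the jig has slipped back under the clear guard, where no hand goes. Take the hooked rod from the saw table, reach in over the wedge, hook it behind its thick end and draw it towards the open front until it jams and grips the offcut flush against the fence: a firm pull of about 10 N, feeling for it, never as much as 20. Then unhook without pushing the wedge loose again and lay the rod back down on the table clear of the jig; touch the wedge and the offcut with nothing but the rod, and leave the other things alone.

Things in the scene. Friction and masses are not known exactly. Their poses are not given: they have to be found in the camera images.
- rod: Hooked rod, standing on its handle's flat underside, hook down. Wooden handle 96 x 26 (flat sides) x 30 mm high; 8 mm steel shank from its front, cranked up to run level 44 mm (centre line) above the underside, end bent straight down. Origin: on the underside below the place to grip, 25 mm behind the handle's front end. x along the rod to the hook, z up. 0.12 kg, balance point some 60 mm ahead.
- rod_grip (a point): Middle of the handle at the place to grip, 15 mm above the rod's origin. From the origin the hook's down-turned end (8 mm thick) is 200 mm ahead along x (its centre line); it reaches down to 1.5 mm above the level of the handle's underside, and the shank's underside is 40 mm above that level, so the hook drops behind things up to 35 mm high.
- wedge: Loose wooden wedge lying flat on the jig's base between offcut and jaw, thin end to the open front. 72 long, 22 high, 28.4 wide at the thick end, 14 mm at the thin end (taper 1 in 5). Origin: underside, mid length, on the thick end's centre line. x points from thin to thick end. Straight side at y = +14.2 mm bears on the offcut, sloping side on the jaw. About 35 g.
- wedge_butt (a point): Centre of the wedge's thick end face (x = +36 mm in the wedge's frame, 11 mm above its underside), where the hook bears. Free room behind it to the guard's back: at least 25 mm.
- work: The offcut to be gripped: cream wood, 107 long (x), 26 wide (y), 20 mm high. Origin: centre of the underside. Loose on the jig's base, 2 to 4 mm off the fence at first, its front end close to the end stop, its far end under the guard.
- jig: Fixed jig. Plywood base 12 mm thick, x = -98 to +122, y = -80 to +68 mm; origin on its underside, x from the open front in under the guard, y to the fence, z up. On the base: fence and jaw, 22 mm high; end stop for the offcut at x = -66 to -80, y = +16 to +34 mm, 18 mm high. Wedge and offcut rest on the base (12 mm up).
- fence (a point): Foot of the fence's inner face (jig x = 0, y = +34 mm, on the base). The face runs along the jig's x; the offcut's origin is 13 mm from it when flush.
- slot (a point): Where the middle of the wedge's thick end comes when the wedge is jammed with the jaw at its mean setting (jig x = +25 mm, at base level). The jaw (24 mm wide, x = -60 to +80 mm, face sloping 1 in 5, slot narrowing to the front) is screwed through slots and its setting differs by up to 3 mm either way from run to run, so the wedge jams up to some 16 mm nearer or farther: feel for it.
- guard_front (a point): Middle of the underside of the guard roof's front edge (jig x = -2 mm, 108 mm above the base). Guard: clear sheet cover with black edging, fixed; open at the front, closed at the sides (inner faces jig y = -71 and +59 mm) and at the back (jig x = +111 mm).
- glue_bottle: Yellow glue bottle standing on the table, 50 mm across, 106 mm high, 0.11 kg; a bystander, loose. Origin: centre of the underside.
- pale_offcut: Small pale offcut, 46 x 58 x 14 mm, on the saw table; a bystander, loose. Origin: centre of the underside.

How it is judged:
By the outcome, as a careful person would: the job done as asked, in the order asked, and still so for the second after the job is handed in, with the robot touching nothing.
It also fails if it takes over 64 s, if anything falls off the work surface, if the arm or the gripper's body presses on something with over 40 N, if the wrist force passes 120 N, or if a joint passes its speed limit or range.

## Robot

A 6-joint arm with a two-finger parallel gripper is mounted at the origin on the work surface; the furniture and walls round the work are solid. World frame = base frame: x ahead of the robot, y to its left, z up, the work surface at z = 0. Lengths are in mm, angles in rad, forces in N, time in s.
With the tool pointing down it reaches from about 275 to 750 mm from the base axis. Payload 10.2 kg.
Tool frame: the origin (TCP) lies on the centre line of the jaws, within the pads' length; the fingertips stand 19 mm ahead of it and the grasp point (between the pads) is the TCP; z points along the fingers, y is the line along which they close (so a half turn about z gives the same grasp; the last joint's range is limited). The gripper opens to 85 mm and grips with 20 to 120 N. Pads are 22 mm wide; open, the fingers measure 114 mm over their backs; the gripper's body (76 mm by 85 mm) begins 54 mm behind the grasp point. The pads swing forward as they close: fully open they stand 13 mm farther back than shut.
Start: joints at [-1.537, 0.313, 1.498, -0, 1.331, -0.223], TCP at [133.33, -507.794, 250.294] pointing down, gripper open.
Joint ranges: [-2.94, 2.94], [-0.97, 2.17], [0.19, 2.56], [-1.23, 4.37], [0.02, 3.11], [-2.88, 2.88]. Speed limits (rad/s): [2.39, 2.39, 3.01, 3.14, 3.14, 3.14].

## Interface

Orientations are given as a unit quaternion [w, x, y, z].
In Python, from rig import sense, capture, finish_job, regions_of, mark_of gives the robot as it stands.
- The arm moves only by the tool jog_arm, never from a script. Its argument "series" is text: rows parted by semicolons, each of 7 numbers parted by spaces: the shift along the tool's x, y, z in units of 0.4 m (1.0 is 0.4 m), then the turn, a rotation vector about the tool's x, y, z in units of pi/2 rad (1.0 is pi/2 rad), then the opening, from -1 (shut) to 1 (fully open). A call has 1 to 20 rows; each row is the pose to reach, as a shift and turn from the pose commanded when the call began, along the tool's axes at that moment; what a row does not reach only later rows make up. A row lasts 1/8 s, in which the tool goes at most 62.5 mm and 10.7 degrees, less where a joint would pass 70% of its speed; a pose out of reach is approached as far as the arm can. A call with a number of a shift or a turn outside -1 to 1 is refused whole. A call with a gripper value outside its range is refused whole. The fingers move at their own pace and stop on an object; "grip_force" is the grip in N (left out, the last holds). Time passes only in rows, so rows that repeat a pose let the fingers close. It gives the time, the measured TCP pose, the force, the opening and the grip force at its end, in the units of the state.
- sense(): the state, without advancing time (a new reading comes with each control period).
- capture(name): name is "scene" or "top"; returns a dict with "img" (384x512x3 uint8, red, green, blue), "intrinsics" (3x3 intrinsics, pixels), "dist_coeffs" ([k1, k2, p1, p2, k3] as OpenCV has them; the pictures are not rectified), "R" (3x3) and "t" (3): a world point X has camera coordinates R X + t. Camera axes: x right, y down, z forward; pixel columns grow to the right and rows downward; lengths in mm; the calibration is good to about 2 mm. A picture is of the moment at which its call begins. There is no depth.
- finish_job(): hands the job in; it is judged then, once.
Trained networks look in a picture, given as the dict that the camera call returned (one of the last four; its "shot" number tells which), for a name from the list of things; names that differ only in an ending like _2 or _b are one class to them, and where a whole thing is asked for, a point or a joint stands for the part that bears it (a point fixed in the world has none). Each returns a list of dicts, best first, with "confidence" (0 to 1); they miss things now and then, are a little off and sometimes report something else, mostly with a low value. They report only what shows in the picture. A call takes as long as a camera call.
- regions_of(label, picture): "region" (384x512 bool, what is visible of it) and "point" ([row, column] in pixels, amid what is visible of it).
- mark_of(label, picture): "point" ([row, column] in pixels: a listed point, or the origin of a listed thing).
The state is a dict: "time_s": time; "joints": joint angles; "dq": joint speeds; "tau": joint torques, N m; "eef_pos": TCP position; "ee_rot": TCP orientation; "force": force on the tool from outside, world axes, zero at the start; "wrist_torque": the same for the moment, N m; "grip_width": opening from 0.0 (shut) to 1.0 (fully open); "grip_force": force on a finger pad.
Only numpy, scipy, OpenCV 4.12 (cv2) and the standard library are available. Lean on these libraries where they do the work, as an engineer would, in place of code of your own. Each camera call takes 0.05 s, during which the arm holds its last target. There are 200 camera calls.

## Working session

There is one attempt and no reset: what is moved stays moved. The work goes in short steps, Python scripts to look and compute and a tool call to move; the robot and the scene stay as the last step left them, time stands still between calls to the robot, and variables do not carry over. Pictures are saved under pics/ and viewed, at most 10 in all, crops included, and the job is handed in when it is done.

Besides the shell and the picture viewer there is one more tool, called after ">>>" as name(argument=value, ...) on one line, values as JSON. jog_arm: Moves the arm, as the interface text tells. Shifts and turns lie within -1 to 1; 1 stands for 0.4 m of shift or pi/2 rad of turn. Its arguments: {"type":"object","properties":{"series":{"type":"string"},"grip_force":{"type":"number"}},"required":["series"]}

```bash
ls; mkdir -p pics
cat > h.py <<'E'
import numpy as np, cv2
from scipy.spatial.transform import Rotation as Rn
from rig import *
def ray(c,p):  # p=[row,col]
    u=cv2.undistortPoints(np.array([[[p[1],p[0]]]],float),np.array(c["intrinsics"],float),np.array(c["dist_coeffs"],float))[0,0]
    R=np.array(c["R"]);t=np.array(c["t"])
    return -R.T@t, R.T@np.array([u[0],u[1],1])
def atz(c,p,z):
    o,d=ray(c,p); return o+d*(z-o[2])/d[2]
def tri(obs):
    A=np.zeros((3,3));b=np.zeros(3)
    for c,p in obs:
        o,d=ray(c,p);d=d/np.linalg.norm(d);M=np.eye(3)-np.outer(d,d);A+=M;b+=M@o
    x=np.linalg.solve(A,b)
    return x,[float(np.linalg.norm(np.cross(x-o,d/np.linalg.norm(d)))) for o,d in (ray(c,p) for c,p in obs)]
def proj(c,X):
    r,_=cv2.Rodrigues(np.array(c["R"],float))
    q=cv2.projectPoints(np.array(X,float).reshape(-1,1,3),r,np.array(c["t"],float),np.array(c["intrinsics"],float),np.array(c["dist_coeffs"],float))[0]
    return q[:,0,::-1]
E
cat > a.py <<'E'
from h import *
np.set_printoptions(precision=1,suppress=True)
C={n:capture(n) for n in("scene","top")}
for n,c in C.items(): 
    cv2.imwrite(f"pics/{n}0.png",c["img"][:,:,::-1]); print(n,-np.array(c["R"]).T@np.array(c["t"]))
for l in ["rod","rod_grip","wedge","wedge_butt","work","jig","fence","slot","guard_front","glue_bottle","pale_offcut"]:
    o=[]
    for n,c in C.items():
        m=mark_of(l,c)
        for k in m[:2]: print(l,n,np.array(k["point"]),round(k["confidence"],2))
        if m:o.append((c,m[0]["point"]))
    if len(o)==2: print("   ",*tri(o))
for n,c in C.items():
  for l in["rod","wedge","work","pale_offcut"]:
    for k in regions_of(l,c)[:1]:
      r=k["region"];ys,xs=np.nonzero(r);print("reg",n,l,k["confidence"],r.sum(),ys.min(),ys.max(),xs.min(),xs.max())
print(sense())
E
python3 a.py; python3 -c "
import cv2,numpy as np
cv2.imwrite('pics/a.png',cv2.imread('pics/scene0.png'))"
```

```text
pics
scene [-110.7  273.7 1014.7]
top [ 350.7  -51.3 1247.8]
rod scene [189.5 379. ] 0.58
rod top [239.7 393.2] 0.91
    [ 496.6 -428.9   12.1] [3.240801776047371, 3.240801776047362]
rod_grip scene [185.2 381.1] 0.56
rod_grip top [232.9 394.1] 0.86
    [ 510.7 -438.7   13.4] [3.381615403214074, 3.3816154032141648]
wedge scene [231.5 152.9] 0.55
wedge top [218.8 132.8] 0.57
wedge top [199.2 147. ] 0.56
    [577.5 247.2 110.7] [2.5697277380543757, 2.569727738054358]
wedge_butt scene [187.1 378.6] 0.49
wedge_butt scene [251.6 253.5] 0.21
wedge_butt top [238.2 394.1] 0.6
    [ 500.  -428.8   19.9] [3.973960592367752, 3.9739605923678503]
work scene [245.7 157.4] 0.71
work scene [229.3 155.1] 0.38
work top [219.  134.3] 0.84
    [586.9 254.6  38.9] [5.347431243309984, 5.347431243310071]
jig scene [244.  156.3] 0.74
jig scene [185.2 381.5] 0.52
jig top [211.6 138.6] 0.89
jig top [198.4 144.9] 0.48
    [614.3 253.    7.7] [2.9391099855331504, 2.939109985533167]
fence scene [242.7 144.9] 0.74
fence top [213.1 129.4] 0.9
fence top [199.4 143.6] 0.66
    [608.8 276.3  34.8] [2.789274625938798, 
[... 334 characters left out ...]
 [169.1 334.4] 0.44
pale_offcut top [191.8 363.2] 0.49
    [ 639.9 -363.5   -3.1] [7.713518471123863, 7.713518471123906]
reg scene wedge 0.59 190 218 240 147 160
reg scene work 0.91 317 230 260 143 163
reg top rod 0.67 676 164 262 386 410
reg top wedge 0.61 31 203 208 140 146
reg top work 0.64 341 203 234 129 141
{'time_s': 1.6, 'joints': array([-1.5,  0.3,  1.5,  0. ,  1.3, -0.2]), 'dq': array([ 0., -0., -0., -0.,  0.,  0.]), 'tau': array([  0. , -41.2, -26. ,  -0. ,   0. ,   0. ]), 'eef_pos': array([ 133.3, -507.8,  250.3]), 'ee_rot': array([0. , 1. , 0.1, 0. ]), 'force': array([-0.1, -0. ,  0.7]), 'wrist_torque': array([ 0., -0., -0.]), 'grip_force': 0.0, 'grip_width': 0.9981573179233596}
```

View pics/scene0.png

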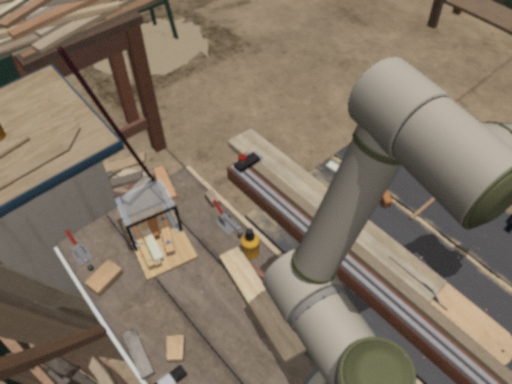

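View pics/top0.png

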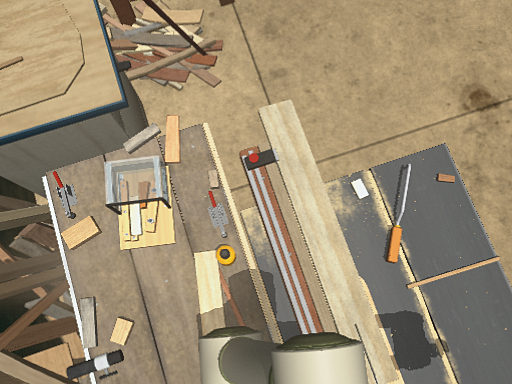

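The scene view shows the jig under its guard at about (155,225) and the rod partly hidden behind the arm at (383,195). The top view shows the rod's handle at (395,243) with its shank running to (407,165), and the jig at (145,215). I'll enlarge both.

```bash
cat > b.py <<'E'
from h import *
s=cv2.imread("pics/scene0.png");t=cv2.imread("pics/top0.png")
f=lambda i,r0,c0:cv2.resize(i[r0:r0+100,c0:c0+130],None,fx=3,fy=3,interpolation=cv2.INTER_CUBIC)
cv2.imwrite("pics/crop1.png",np.vstack([np.hstack([f(s,175,100),f(t,150,80)]),np.hstack([f(s,140,320),f(t,165,340)])]))
c=capture("top")
for k in regions_of("rod",c)[:2]:
  r=k["region"];print(k["confidence"],r.sum())
  hsv=cv2.cvtColor(c["img"],cv2.COLOR_RGB2HSV)
  h=r&(hsv[...,1]>120)
  ys,xs=np.nonzero(h);print("handle px",h.sum(),ys.min(),ys.max(),xs.min(),xs.max())
  P=np.array([atz(c,(y,x),30) for y,x in zip(ys,xs)])[:,:2];m=P.mean(0);w,v=np.linalg.eigh(np.cov(P.T));q=(P-m)@v;print(m,v[:,1],np.ptp(q,0))
  ys,xs=np.nonzero(r&~h);S=np.array([atz(c,(y,x),44) for y,x in zip(ys,xs)])[:,:2]
  print("far end",S[np.argsort(-S[:,0])[:8]].mean(0), S.mean(0))
E
python3 b.py
```

```text
0.88 616
handle px 399 225 262 386 401
[ 481.70969228 -426.38949354] [-0.95351467  0.3013466 ] [ 30.44896356 102.3576446 ]
far end [ 690.64304805 -487.99818551] [ 608.98965029 -466.36161638]
```

View pics/crop1.png

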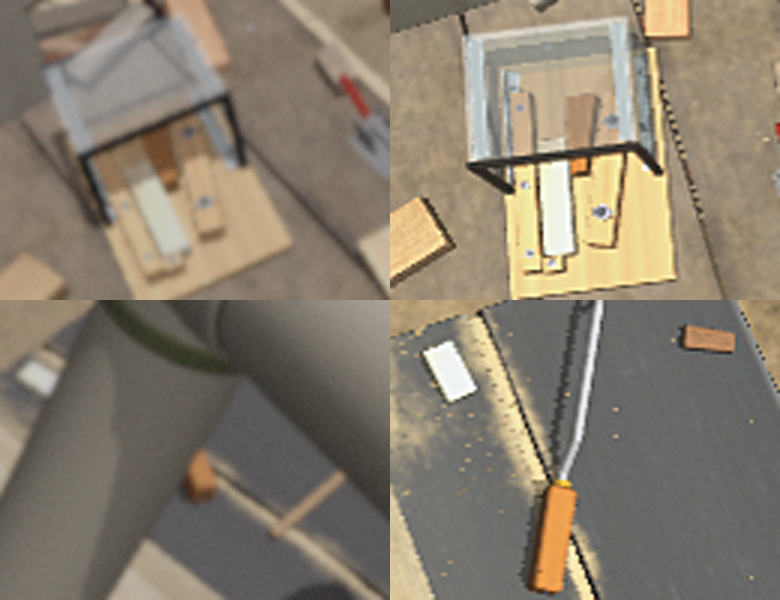

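The enlarged crops show everything clearly. In the top view the wedge (brown) lies under the guard: its thick end is at about px (143,181) and its thin end at (142,207). The offcut is the cream strip at (138,215), and the handle runs from (391,262) to (399,226). Next I work out the jig's pose and a first move that takes the arm out of the scene camera's line to the rod.

```bash
cat >> h.py <<'E'
np.set_printoptions(precision=4,suppress=True)
def row(pos,yaw,s=None):
    """move row for tool-down pose, tool x at world yaw"""
    s=s or sense();q=s["ee_rot"];R0=Rn.from_quat([q[1],q[2],q[3],q[0]])
    Rt=Rn.from_euler("z",yaw)*Rn.from_euler("x",np.pi)
    d=R0.inv().apply(np.array(pos)-s["eef_pos"])/400
    return np.round(np.r_[d,(R0.inv()*Rt).as_rotvec()/(np.pi/2)],4)
def toolyaw(s):
    q=s["ee_rot"];x=Rn.from_quat([q[1],q[2],q[3],q[0]]).apply([1,0,0]);return np.arctan2(x[1],x[0])
E
cat > c.py <<'E'
from h import *
from scipy.optimize import least_squares
C=capture("top");S=capture("scene")
cr=lambda x,y,c0,r0:(r0+y/3,c0+x/3)
T=lambda x,y:cr(x-390,y,80,150); Q=lambda x,y:cr(x,y,100,175)
obs=[(C,T(512,297),(-98,68,12)),(C,T(675,278),(-98,-80,12)),(S,Q(130,297),(-98,68,12)),(S,Q(292,240),(-98,-80,12))]
for n,c in(("t",C),("s",S)):
  for l,X in(("slot",(25,-6.2,12)),("fence",(0,34,12)),("guard_front",(-2,-6,120))):
    m=mark_of(l,c)
    if m: obs.append((c,m[0]["point"],X))
def W(p,X):
    c,s=np.cos(p[2]),np.sin(p[2]);return np.array([p[0]+c*X[0]-s*X[1],p[1]+s*X[0]+c*X[1],p[3]+X[2]])
f=lambda p:np.concatenate([proj(c,W(p,X))[0]-np.array(o) for c,o,X in obs])
r=least_squares(f,[614,253,.05,0],loss="soft_l1");p=r.x;print("jig",p);print(f(p).reshape(-1,2).round(1))
c,s=np.cos(p[2]),np.sin(p[2]);J=lambda w:np.array([c*(w[0]-p[0])+s*(w[1]-p[1]),-s*(w[0]-p[0])+c*(w[1]-p[1]),w[2]]).round(1)
for n,xy in(("thickL",(566,95)),("thickR",(600,96)),("thin",(580,173))): print(n,J(atz(C,T(*xy),34)))
for n,xy in(("workFL",(545,254)),("workFR",(573,254))): print(n,J(atz(C,T(*xy),32)))
print("sc wedge thin",J(atz(S,Q(170,187),12)))
s=sense();print(toolyaw(s),s["eef_pos"],row([480,20,320],toolyaw(s)))
E
python3 c.py
```

```text
jig [618.4338 239.4478   0.0243   1.0248]
[[  -1.3   -0.8]
 [   0.2   -0.1]
 [   3.     3.7]
 [   0.4    1.1]
 [  11.  -213.5]
 [  -2.    -2. ]
 [  -1.     2.9]
 [  -0.8    0.6]
 [  10.7  -12.4]
 [  -3.3    0.7]]
thickL [75.5  7.3 34. ]
thickR [ 71.8 -23.5  34. ]
thin [ 1.7 -3.1 34. ]
workFL [-68.7  30.7  32. ]
workFR [-70.9   5.9  32. ]
sc wedge thin [12.1  3.2 12. ]
0.2568134719548791 [ 133.3403 -507.7868  250.2774] [ 1.1734 -1.0561 -0.1743 -0.     -0.      0.    ]
```

>>> jog_arm(series="0.933 -0.892 -0.125 0 0 0 1;0.933 -0.892 -0.125 0 0 0 1;0.933 -0.892 -0.125 0 0 0 1;0.933 -0.892 -0.125 0 0 0 1;0.933 -0.892 -0.125 0 0 0 1;0.933 -0.892 -0.125 0 0 0 1;0.933 -0.892 -0.125 0 0 0 1;0.933 -0.892 -0.125 0 0 0 1;0.933 -0.892 -0.125 0 0 0 1;0.933 -0.892 -0.125 0 0 0 1")

```text
time_s: 3.35
eef_pos: [403.9, -67.0, 300.4]
ee_rot: [0.0, 0.992, 0.129, 0.0]
force: [0.3, -0.1, 0.1]
grip_width: 0.998
grip_force: 0.0
```

```bash
cat > d.py <<'E'
from h import *
from scipy.optimize import least_squares
S=capture("scene");C=capture("top")
s=sense();print(s["time_s"],s["eef_pos"])
o={}
for n,c in(("s",S),("t",C)):
  cv2.imwrite(f"pics/d{n}.png",c["img"][:,:,::-1])
  for l in("rod","rod_grip"):
    for m in mark_of(l,c)[:1]: print(l,n,m["point"],m["confidence"]);o[l,n]=m["point"]
  hsv=cv2.cvtColor(c["img"],cv2.COLOR_RGB2HSV)
  for k in regions_of("rod",c)[:1]:
    r=k["region"];h=r&(hsv[...,1]>120);ys,xs=np.nonzero(r);hy,hx=np.nonzero(h)
    print(n,"region",k["confidence"],r.sum(),"tip px",ys.min(),xs[ys==ys.min()].mean(),"handle",hy.mean(),hx.mean(),h.sum())
    o["H",n]=(hy.mean(),hx.mean());
for l in("rod","rod_grip","H"):
  if (l,"s") in o and (l,"t") in o: print(l,*tri([(S,o[l,"s"]),(C,o[l,"t"])]))
cv2.imwrite("pics/d.png",np.hstack([cv2.resize(c["img"][a:a+130,b:b+130,::-1],None,fx=3,fy=3,interpolation=cv2.INTER_CUBIC) for c,a,b in((S,110,320),(C,145,340))]))
E
python3 d.py
```

```text
3.45 [403.3742 -68.3903 300.1666]
rod s [191.5, 379.6] 0.78
rod_grip s [185.7, 381.7] 0.94
s region 0.84 364 tip px 138 361.5 handle 191.00434782608696 382.2869565217391 230
rod t [235.6, 393.3] 0.65
rod_grip t [237.8, 395.3] 0.6
t region 0.7 626 tip px 164 408.5 handle 243.81975308641975 393.8469135802469 405
rod [ 509.0789 -443.0019  -17.8299] [0.6549373283637406, 0.6549373283637886]
rod_grip [ 497.9245 -432.9122   26.7273] [0.4077389346068273, 0.40773893460679794]
H [ 483.7607 -428.3412   18.8315] [1.6926853392114076, 1.6926853392115029]
```

View pics/d.png

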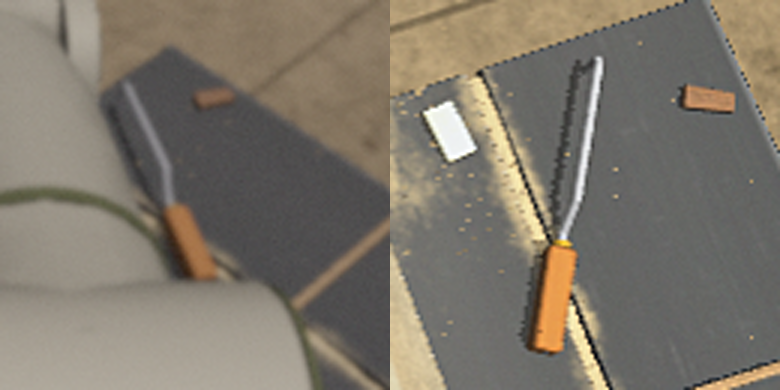

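The scene view now shows the whole shank, with its tip at px (362,138) and the handle's front at (378,178). The top view shows the tip at (409.5,164.5) and the handle's front at (397.7,226.5). I'll fit the rod's pose to these points.

```bash
cat > e.py <<'E'
from h import *
from scipy.optimize import least_squares
S=capture("scene");C=capture("top")
cs=lambda x,y:(110+y/3,320+x/3); ct=lambda x,y:(145+y/3,340+(x-390)/3)
obs=[(S,cs(127,84),(202,0,46)),(C,ct(599,59),(202,0,46)),(S,cs(176,205),(25,0,28)),(C,ct(563,246),(25,0,29)),(C,ct(544,346),(-71,0,29)),
 (C,ct(576,250),(25,-13,30)),(C,ct(549,244),(25,13,30)),(C,ct(562,350),(-71,-13,30)),(C,ct(529,344),(-71,13,30))]
def W(p,X):
    c,s=np.cos(p[2]),np.sin(p[2]);return np.array([p[0]+c*X[0]-s*X[1],p[1]+s*X[0]+c*X[1],p[3]+X[2]])
f=lambda p:np.concatenate([proj(c,W(p,X))[0]-np.array(o) for c,o,X in obs])
p=least_squares(f,[502,-433,-.29,0]).x;print("rod",p);print(f(p).reshape(-1,2).round(1))
print("tip tri",*tri([(S,obs[0][1]),(C,obs[1][1])]))
s=sense()
for z in(120,): print(row([p[0],p[1],z],p[2]))
E
python3 e.py
```

```text
rod [ 504.7172 -438.5488   -0.2965  -10.9815]
[[-0.6 -0.1]
 [-0.9  0.4]
 [ 1.4  0. ]
 [-0.4 -0.2]
 [ 1.   0.2]
 [-0.7  0.4]
 [-0.9 -0.2]
 [ 0.8 -0.8]
 [ 0.5  0.5]]
tip tri [ 695.1572 -495.9715   35.4225] [0.015378236019161278, 0.015378236019089806]
[ 0.0101  0.9597  0.4508  0.     -0.      0.3518]
```

>>> jog_arm(series="0.0085 0.954 0.4 0 0 0.3518 0.1;0.0085 0.954 0.4 0 0 0.3518 0.1;0.0085 0.954 0.4 0 0 0.3518 0.1;0.0085 0.954 0.4 0 0 0.3518 0.1;0.0085 0.954 0.4 0 0 0.3518 0.1;0.0085 0.954 0.4 0 0 0.3518 0.1;0.0085 0.954 0.4 0 0 0.3518 0.1;0.0085 0.954 0.4 0 0 0.3518 0.1;0.0085 0.954 0.5 0 0 0.3518 0.1;0.0085 0.954 0.601 0 0 0.3518 0.1;0.0085 0.954 0.601 0 0 0.3518 0.1;0.0085 0.954 0.601 0 0 0.3518 0.1")

```text
time_s: 5.35
eef_pos: [504.6, -436.5, 62.2]
ee_rot: [0.001, 0.989, -0.147, 0.001]
force: [-0.8, 0.3, 1.4]
grip_width: 0.556
grip_force: 0.0
```

Run:
```python
from h import *
s=sense();print(s["time_s"],s["eef_pos"],toolyaw(s),s["grip_width"],s["force"])
C=capture("top");S=capture("scene")
cv2.imwrite("pics/f.png",np.hstack([cv2.resize(c["img"][a:a+130,b:b+130,::-1],None,fx=3,fy=3,interpolation=cv2.INTER_CUBIC) for c,a,b in((S,110,320),(C,145,340))]))
```

```text
5.35 [ 504.5679 -436.4919   62.229 ] -0.2954593920098514 0.5557494135582618 [-0.7772  0.2834  1.3782]
```

View pics/f.png

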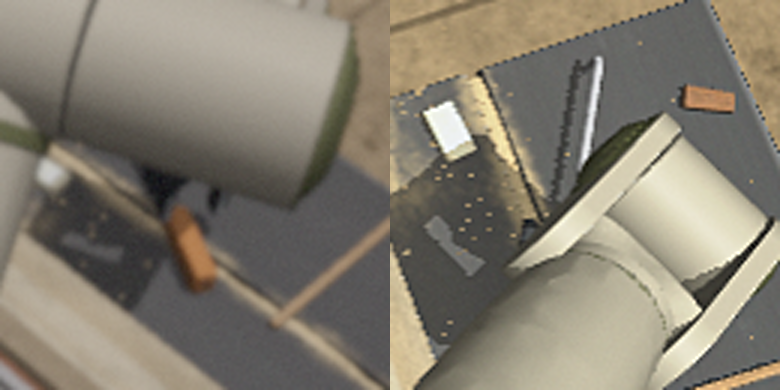

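The fingers stand over the front of the handle (scene crop (180,210)) and the handle lies between them. I'll go down in small steps, watching the force.

>>> jog_arm(series="0 0 0.05 0 0 0 0.1;0 0 0.08 0 0 0 0.1;0 0 0.09 0 0 0 0.1;0 0 0.095 0 0 0 0.1;0 0 0.095 0 0 0 0.1")

```text
time_s: 6.08
eef_pos: [504.0, -436.2, 22.1]
ee_rot: [0.0, 0.989, -0.147, 0.0]
force: [0.3, -0.3, 0.2]
grip_width: 0.547
grip_force: 0.0
```

>>> jog_arm(series="0 0 0.006 0 0 0 0.1;0 0 0.012 0 0 0 0.1")

```text
time_s: 6.32
eef_pos: [503.9, -436.2, 17.1]
ee_rot: [0.0, 0.989, -0.147, 0.0]
force: [-0.3, 0.6, 0.0]
grip_width: 0.547
grip_force: 0.0
```

>>> jog_arm(series="0 0 0.005 0 0 0 0.1;0 0 0.008 0 0 0 0.1")

```text
time_s: 6.58
eef_pos: [504.0, -436.2, 16.4]
ee_rot: [0.0, 0.989, -0.147, -0.0]
force: [-9.5, 9.3, 26.7]
grip_width: 0.552
grip_force: 13.0
```

>>> jog_arm(series="0 0 0.005 0 0 0 0.1;0 0 0.008 0 0 0 0.1")

```text
time_s: 6.82
eef_pos: [504.0, -436.3, 16.3]
ee_rot: [0.0, 0.989, -0.147, -0.0]
force: [-18.1, 17.6, 49.1]
grip_width: 0.552
grip_force: 24.6
```

>>> jog_arm(series="0 0 -0.028 0 0 0 0.1;0 0 -0.028 0 0 0 0.1;0 0 -0.028 0 0 0 0.1")

```text
time_s: 7.2
eef_pos: [503.7, -435.9, 21.1]
ee_rot: [-0.0, 0.989, -0.147, -0.0]
force: [-0.1, 0.6, 0.2]
grip_width: 0.55
grip_force: 0.0
```

>>> jog_arm(series="0 0 0 0 0 0 -1;0 0 0 0 0 0 -1;0 0 0 0 0 0 -1;0 0 0 0 0 0 -1", grip_force=70)

```text
time_s: 7.7
eef_pos: [503.8, -436.0, 21.6]
ee_rot: [-0.0, 0.989, -0.147, -0.0]
force: [-0.8, -0.1, -1.0]
grip_width: 0.295
grip_force: 68.6
```

Run:
```python
from h import *
s=sense();print(s["eef_pos"],toolyaw(s))
print(row([504,-436,230],-.297)); print(row([370,-70,230],-.1)); print(row([388.6,227.8,200],.0243))
```

```text
[ 503.7937 -436.016    21.6395] -0.29573634244934155
[ 0.0003 -0.0003 -0.5209 -0.0001  0.0003  0.0008]
[-0.5869 -0.778  -0.5205 -0.0002  0.0003 -0.1246]
[-0.7593 -1.5037 -0.4452 -0.0002  0.0003 -0.2037]
```

>>> jog_arm(series="0 0 -0.1 0 0 0 -1;0 0 -0.25 0 0 0 -1;0 0 -0.4 0 0 0 -1;0 0 -0.52 0 0 0 -1;-0.05 -0.06 -0.52 0 0 0 -1;-0.16 -0.2 -0.52 0 0 -0.03 -1;-0.24 -0.32 -0.52 0 0 -0.06 -1;-0.33 -0.44 -0.52 0 0 -0.09 -1;-0.42 -0.56 -0.52 0 0 -0.125 -1;-0.5 -0.66 -0.52 0 0 -0.125 -1;-0.56 -0.74 -0.52 0 0 -0.125 -1;-0.587 -0.778 -0.52 0 0 -0.125 -1;-0.587 -0.778 -0.52 0 0 -0.125 -1;-0.587 -0.778 -0.52 0 0 -0.125 -1")

```text
time_s: 9.45
eef_pos: [370.5, -70.9, 229.9]
ee_rot: [0.0, 0.999, -0.05, 0.0]
force: [-0.1, 0.1, -1.0]
grip_width: 0.293
grip_force: 69.0
```

Run:
```python
from h import *
s=sense();print(s["time_s"],s["eef_pos"],toolyaw(s),s["grip_width"],s["force"],s["wrist_torque"])
C=capture("top");S=capture("scene")
y=toolyaw(s);e=s["eef_pos"];ca,sa=np.cos(y),np.sin(y)
X=[e+np.array([ca*a,sa*a,h-21.6]) for a,h in((200,44),(200,1.5),(25,30),(-71,30))]
pics=[]
for c in(S,C):
    im=c["img"][:,:,::-1].copy();q=proj(c,X);print(q.round(1).tolist())
    im=cv2.resize(im,None,fx=3,fy=3,interpolation=cv2.INTER_CUBIC)
    for r,k in q*3+1: cv2.circle(im,(int(k),int(r)),4,(0,0,255),1)
    r,k=(q[0]*3).astype(int);r0=max(0,r-150);k0=max(0,k-195);pics.append(im[r0:r0+400,k0:k0+390])
cv2.imwrite("pics/g.png",np.hstack(pics))
print(row([388.6,227.8,150],.0243))
```

```text
9.45 [370.5136 -70.9122 229.9323] -0.10012685337395552 0.2931462068603388 [-0.0618  0.1338 -0.9891] [-0.0254  0.0421 -0.0115]
[[152.9, 273.4], [164.7, 273.1], [207.9, 301.3], [240.7, 319.2]]
[[201.1, 267.6], [205.1, 267.2], [281.3, 264.9], [327.4, 263.4]]
[-0.0295 -0.7475  0.1994  0.      0.0002 -0.0795]
```

View pics/g.png

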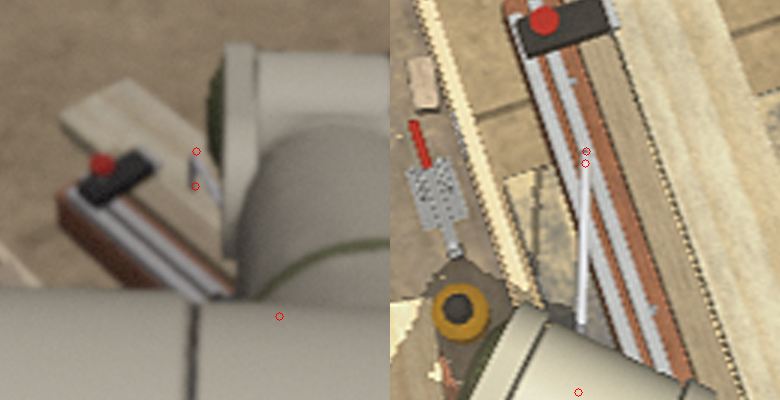

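>>> jog_arm(series="-0.02 -0.08 0 0 0 0 -1;-0.03 -0.2 0 0 0 -0.02 -1;-0.04 -0.34 0 0 0 -0.04 -1;-0.055 -0.48 0.02 0 0 -0.06 -1;-0.055 -0.6 0.08 0 0 -0.08 -1;-0.055 -0.69 0.18 0 0 -0.08 -1;-0.055 -0.74 0.28 0 0 -0.08 -1;-0.055 -0.748 0.36 0 0 -0.08 -1;-0.055 -0.748 0.4 0 0 -0.08 -1;-0.055 -0.748 0.4 0 0 -0.08 -1;-0.055 -0.748 0.4 0 0 -0.08 -1")

```text
time_s: 10.92
eef_pos: [378.5, 229.8, 70.5]
ee_rot: [-0.0, 1.0, 0.013, 0.001]
force: [0.5, -1.0, -0.7]
grip_width: 0.29
grip_force: 69.1
```

```bash
cat > g.py <<'E'
from h import *
import sys
s=sense();print(s["time_s"],s["eef_pos"],toolyaw(s),s["force"],s["wrist_torque"])
C=capture("top");S=capture("scene")
y=toolyaw(s);e=s["eef_pos"];ca,sa=np.cos(y),np.sin(y)
X=[e+np.array([ca*a,sa*a,h-21.6]) for a,h in((200,44),(200,1.5))]
p=np.array([618.4,239.4,.0243]);cj,sj=np.cos(p[2]),np.sin(p[2])
JW=lambda a:np.array([p[0]+cj*a[0]-sj*a[1],p[1]+sj*a[0]+cj*a[1],a[2]])
Y=[JW(a) for a in((-98,68,12),(-98,-80,12),(-66,34,12),(-80,34,30),(-60,-40,34),(122,-80,12),(74,7,34),(74,-22,34),(0,34,34))]
pics=[]
for c,a,b in((S,165,90),(C,150,80)):
    im=cv2.resize(c["img"][a:a+120,b:b+98,::-1],None,fx=4,fy=4,interpolation=cv2.INTER_CUBIC)
    for P,col in((X,(0,0,255)),(Y,(255,0,0))):
        for r,k in (proj(c,P)-[a,b])*4+2: cv2.circle(im,(int(k),int(r)),4,col,1)
    pics.append(im)
cv2.imwrite(f"pics/{sys.argv[1]}.png",np.hstack(pics))
h=X[1]-[p[0],p[1],0];print("hook in jig",cj*h[0]+sj*h[1],-sj*h[0]+cj*h[1],h[2])
E
python3 g.py h1
```

```text
10.925 [378.5382 229.7947  70.4901] 0.025596299996645706 [ 0.487  -1.0287 -0.7256] [0.0113 0.0905 0.0419]
hook in jig -40.024566572166535 -3.515179999574098 50.3900662005313
```

View pics/h1.png

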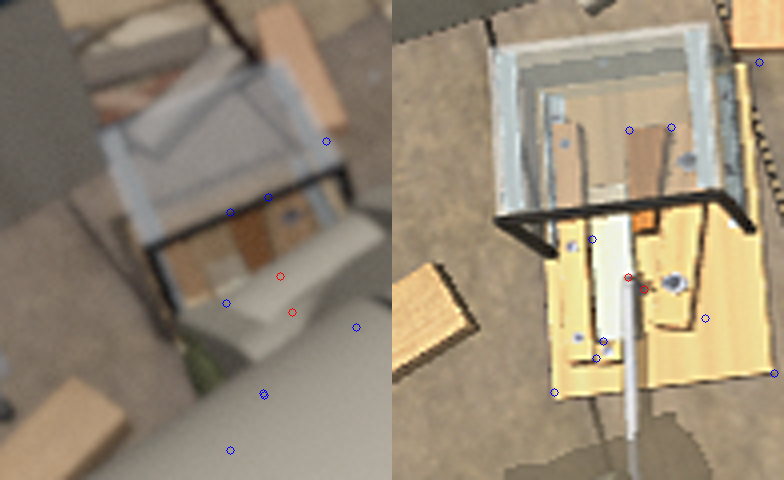

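The top crop shows the hook short of the guard at (630,280). The wedge's thick end at (630–671,129) matches my marks, but the base's back right corner (748,66) lies left of the predicted spot, so the jig's yaw is a little larger. I'll refit it.

```bash
cat > k.py <<'E'
from h import *
from scipy.optimize import least_squares
C=capture("top")
T=lambda x,y:(150+(y-2)/4,80+(x-392-2)/4)
def yaw(a,b,z):
    d=atz(C,T(*a),z)-atz(C,T(*b),z);return np.arctan2(d[1],d[0])
print("offcut L",yaw((594,222),(596,336),32),"offcut/wedge",yaw((630,130),(634,205),34),"base right",yaw((748,66),(773,374),12))
print("front",yaw((554,397),(773,374),12)-np.pi/2)
obs=[(T(554,397),(-98,68,12)),(T(773,374),(-98,-80,12)),(T(748,66),(122,-80,12)),(T(586,240),(None,34,34)),(T(577,131),(None,34,34)),]
def W(p,X):
    c,s=np.cos(p[2]),np.sin(p[2]);return np.array([p[0]+c*X[0]-s*X[1],p[1]+s*X[0]+c*X[1],X[2]])
def J(p,w):
    c,s=np.cos(p[2]),np.sin(p[2]);a,b=w[0]-p[0],w[1]-p[1];return np.array([c*a+s*b,-s*a+c*b])
def f(p):
    o=[]
    for q,X in obs:
        d=J(p,atz(C,q,X[2]))-[X[0] if X[0] is not None else 0,X[1]]
        o+= [d[1]] if X[0] is None else list(d)
    return np.array(o)
p=least_squares(f,[618,240,.03]).x;print("jig",p,f(p).round(1))
for n,q,z in(("thickL",T(630,130),34),("thickR",T(671,128),34),("thin",T(646,233),12),("jawFL",T(655,327),12),("jawFR",T(692,329),34)): print(n,J(p,atz(C,q,z)),atz(C,q,z))
b=(atz(C,T(630,130),34)+atz(C,T(671,128),34))/2;print("butt world",b)
E
python3 k.py
```

```text
offcut L 0.01592385650804425 offcut/wedge 0.04524592558379425 base right 0.05730466138801629
front 0.042712141478243204
jig [615.7191 243.5579   0.0557] [ 1.8 -1.  -0.1 -0.5 -1.8 -0.1 -0.1  1.7]
thickL [77.0855 -0.2146] [692.6969 247.6372  34.    ]
thickR [ 75.206  -28.0985] [692.3735 219.692   34.    ]
thin [ 9.1532 -1.54  ] [624.944  242.5301  12.    ]
jawFL [-56.6863  -3.4831] [559.3148 236.9227  12.    ]
jawFR [-64.935  -32.7849] [552.7111 207.207   34.    ]
butt world [692.5352 233.6646  34.    ]
```

>>> jog_arm(series="0 0.013 0 0 0 -0.0155 -1;0.06 0.015 0 0 0 -0.0155 -1;0.14 0.017 0 0 0 -0.0155 -1;0.22 0.019 0 0 0 -0.0155 -1;0.28 0.021 0 0 0 -0.0155 -1;0.32 0.0215 0 0 0 -0.0155 -1;0.32 0.0215 0 0 0 -0.0155 -1;0.32 0.0215 0 0 0 -0.0155 -1")

```text
time_s: 12.08
eef_pos: [505.3, 224.5, 69.8]
ee_rot: [0.0, 1.0, 0.025, -0.0]
force: [0.1, -0.1, -1.1]
grip_width: 0.296
grip_force: 69.1
```

```bash
sed -i 's/618.4,239.4,.0243/615.7,243.6,.0557/' g.py; python3 g.py i1
```

```text
12.075 [505.264  224.516   69.8417] 0.0509900261510645 [ 0.1433 -0.0528 -1.1055] [-0.0036  0.0781  0.0205]
hook in jig 88.67066777877712 -13.848287411114134 49.74165448342277
```

View pics/i1.png

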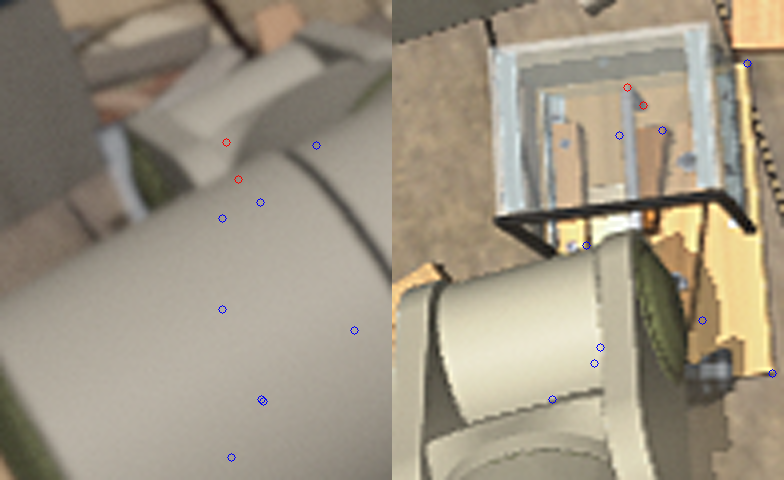

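The hook's end is at about (643,105) in the top crop, past the wedge's thick edge at (650,129) and in line with its middle. Lowered, it should land about 9 mm behind the butt, so I'll lower it now.

>>> jog_arm(series="0 0 0.03 0 0 0 -1;0 0 0.055 0 0 0 -1;0 0 0.07 0 0 0 -1;0 0 0.078 0 0 0 -1;0 0 0.078 0 0 0 -1")

```text
time_s: 12.8
eef_pos: [506.0, 224.7, 38.5]
ee_rot: [0.0, 1.0, 0.025, -0.0]
force: [-0.3, -0.2, -1.1]
grip_width: 0.289
grip_force: 69.1
```

>>> jog_arm(series="-0.01 -0.001 0 0 0 0 -1;-0.02 -0.002 0 0 0 0 -1;-0.03 -0.003 0 0 0 0 -1;-0.04 -0.004 0 0 0 0 -1;-0.05 -0.005 0 0 0 0 -1;-0.05 -0.005 0 0 0 0 -1")

```text
time_s: 13.55
eef_pos: [485.6, 225.7, 38.7]
ee_rot: [0.0, 1.0, 0.025, -0.0]
force: [-0.3, 0.4, -1.7]
grip_width: 0.289
grip_force: 69.1
```

>>> jog_arm(series="-0.008 -0.001 0 0 0 0 -1;-0.016 -0.002 0 0 0 0 -1;-0.025 -0.003 0 0 0 0 -1")

```text
time_s: 13.92
eef_pos: [475.7, 226.3, 38.7]
ee_rot: [-0.0, 1.0, 0.025, -0.0]
force: [0.3, -0.5, -1.6]
grip_width: 0.294
grip_force: 69.0
```

>>> jog_arm(series="-0.006 -0.001 0 0 0 0 -1;-0.012 -0.0015 0 0 0 0 -1;-0.018 -0.002 0 0 0 0 -1;-0.018 -0.002 0 0 0 0 -1")

```text
time_s: 14.42
eef_pos: [468.5, 226.8, 38.7]
ee_rot: [0.0, 1.0, 0.025, -0.0]
force: [-0.8, -0.6, -1.5]
grip_width: 0.292
grip_force: 69.1
```

```bash
cat > w.py <<'E'
from h import *
s=sense();print(s["time_s"],s["eef_pos"],s["force"],toolyaw(s))
C=capture("top")
for l,z in(("wedge",34),("work",32)):
  for k in regions_of(l,C)[:1]:
    ys,xs=np.nonzero(k["region"]);P=np.array([atz(C,(a,b),z) for a,b in zip(ys,xs)])
    print(l,k["confidence"],len(ys),"x",P[:,0].min(),P[:,0].max(),"y",P[:,1].min(),P[:,1].max())
for m in mark_of("wedge_butt",C)[:2]: print("butt",m["confidence"],atz(C,m["point"],23))
E
python3 w.py
```

```text
14.425 [468.4704 226.778   38.6855] [-0.8166 -0.5745 -1.4655] 0.05060357681332622
wedge 0.59 41 x 594.323802955203 635.802681017884 y 229.10914264983046 237.28339503085078
work 0.57 4108 x 516.6155168726098 768.2739794795255 y 155.6900002008014 344.14183603097854
butt 0.38 [662.6863 238.7846  23.    ]
```

>>> jog_arm(series="-0.003 -0.0004 0 0 0 0 -1;-0.006 -0.0008 0 0 0 0 -1;-0.009 -0.001 0 0 0 0 -1;-0.009 -0.001 0 0 0 0 -1")

```text
time_s: 15.12
eef_pos: [464.9, 227.0, 38.7]
ee_rot: [0.0, 1.0, 0.025, -0.0]
force: [-0.5, 0.1, -1.2]
grip_width: 0.292
grip_force: 69.1
```

>>> jog_arm(series="-0.002 -0.0002 0 0 0 0 -1;-0.004 -0.0004 0 0 0 0 -1")

```text
time_s: 15.38
eef_pos: [463.4, 227.1, 38.7]
ee_rot: [0.0, 1.0, 0.025, 0.0]
force: [0.7, -0.3, -0.8]
grip_width: 0.291
grip_force: 69.0
```

>>> jog_arm(series="-0.002 -0.0002 0 0 0 0 -1;-0.004 -0.0004 0 0 0 0 -1;-0.004 -0.0004 0 0 0 0 -1")

```text
time_s: 15.75
eef_pos: [461.7, 227.2, 38.7]
ee_rot: [0.0, 1.0, 0.025, -0.0]
force: [0.2, 0.6, -0.9]
grip_width: 0.294
grip_force: 69.1
```

>>> jog_arm(series="-0.002 -0.0002 0 0 0 0 -1;-0.0035 -0.0004 0 0 0 0 -1;-0.0035 -0.0004 0 0 0 0 -1")

```text
time_s: 16.12
eef_pos: [460.3, 227.3, 38.7]
ee_rot: [-0.0, 1.0, 0.025, -0.0]
force: [-0.9, -0.2, -1.0]
grip_width: 0.291
grip_force: 69.1
```

>>> jog_arm(series="-0.002 -0.0002 0 0 0 0 -1;-0.004 -0.0004 0 0 0 0 -1;-0.004 -0.0004 0 0 0 0 -1")

```text
time_s: 16.5
eef_pos: [458.7, 227.3, 38.7]
ee_rot: [0.0, 1.0, 0.025, -0.0]
force: [0.6, -0.1, -0.5]
grip_width: 0.298
grip_force: 69.1
```

>>> jog_arm(series="-0.002 -0.0002 0 0 0 0 -1;-0.004 -0.0004 0 0 0 0 -1;-0.004 -0.0004 0 0 0 0 -1")

```text
time_s: 16.88
eef_pos: [457.1, 227.4, 38.7]
ee_rot: [0.0, 1.0, 0.025, -0.0]
force: [0.4, -0.5, -0.8]
grip_width: 0.294
grip_force: 69.1
```

>>> jog_arm(series="-0.002 -0.0002 0 0 0 0 -1;-0.004 -0.0004 0 0 0 0 -1;-0.004 -0.0004 0 0 0 0 -1")

```text
time_s: 17.25
eef_pos: [455.5, 227.5, 38.7]
ee_rot: [-0.0, 1.0, 0.025, -0.0]
force: [-0.1, 0.2, -1.8]
grip_width: 0.295
grip_force: 69.1
```

>>> jog_arm(series="-0.002 -0.0002 0 0 0 0 -1;-0.004 -0.0004 0 0 0 0 -1;-0.004 -0.0004 0 0 0 0 -1")

```text
time_s: 17.62
eef_pos: [453.9, 227.6, 38.7]
ee_rot: [0.0, 1.0, 0.025, -0.0]
force: [0.5, -0.0, -1.0]
grip_width: 0.293
grip_force: 69.1
```

>>> jog_arm(series="-0.002 -0.0002 0 0 0 0 -1;-0.004 -0.0004 0 0 0 0 -1;-0.004 -0.0004 0 0 0 0 -1")

```text
time_s: 18.0
eef_pos: [452.3, 227.7, 38.7]
ee_rot: [-0.0, 1.0, 0.025, -0.0]
force: [-0.4, -0.6, -0.9]
grip_width: 0.289
grip_force: 69.1
```

>>> jog_arm(series="-0.002 -0.0002 0 0 0 0 -1;-0.004 -0.0004 0 0 0 0 -1;-0.004 -0.0004 0 0 0 0 -1")

```text
time_s: 18.38
eef_pos: [450.7, 227.7, 38.7]
ee_rot: [-0.0, 1.0, 0.025, -0.0]
force: [-0.1, 0.5, -1.0]
grip_width: 0.289
grip_force: 69.1
```

```bash
python3 w.py
```

```text
18.375 [450.6999 227.7362  38.6941] [-0.0526  0.4779 -0.9897] 0.050594832587346816
work 0.56 263 x 552.5970781456932 635.3504882713603 y 248.66398685051183 275.488992942418
butt 0.6 [644.527  241.1092  23.    ]
```

>>> jog_arm(series="-0.002 -0.0002 0 0 0 0 -1;-0.004 -0.0004 0 0 0 0 -1;-0.004 -0.0004 0 0 0 0 -1")

```text
time_s: 18.95
eef_pos: [449.2, 227.8, 38.8]
ee_rot: [-0.0, 1.0, 0.025, 0.0]
force: [1.3, -0.1, -0.9]
grip_width: 0.291
grip_force: 69.0
```

>>> jog_arm(series="-0.002 -0.0002 0 0 0 0 -1;-0.0035 -0.0004 0 0 0 0 -1;-0.0035 -0.0004 0 0 0 0 -1")

```text
time_s: 19.32
eef_pos: [447.8, 227.9, 38.8]
ee_rot: [-0.0, 1.0, 0.025, 0.0]
force: [1.3, -0.7, -1.0]
grip_width: 0.291
grip_force: 69.1
```

>>> jog_arm(series="-0.002 -0.0002 0 0 0 0 -1;-0.0035 -0.0004 0 0 0 0 -1;-0.0035 -0.0004 0 0 0 0 -1")

```text
time_s: 19.7
eef_pos: [446.3, 228.0, 38.7]
ee_rot: [-0.0, 1.0, 0.025, 0.0]
force: [1.3, 0.6, -1.3]
grip_width: 0.292
grip_force: 69.1
```

>>> jog_arm(series="-0.002 -0.0002 0 0 0 0 -1;-0.0035 -0.0004 0 0 0 0 -1;-0.0035 -0.0004 0 0 0 0 -1")

```text
time_s: 20.08
eef_pos: [444.9, 228.1, 38.7]
ee_rot: [-0.0, 1.0, 0.025, 0.0]
force: [2.1, 0.6, -0.1]
grip_width: 0.291
grip_force: 69.1
```

>>> jog_arm(series="-0.002 -0.0002 0 0 0 0 -1;-0.0035 -0.0004 0 0 0 0 -1;-0.0035 -0.0004 0 0 0 0 -1")

```text
time_s: 20.45
eef_pos: [443.5, 228.2, 38.7]
ee_rot: [0.0, 1.0, 0.025, 0.0]
force: [0.7, 0.2, -0.9]
grip_width: 0.29
grip_force: 69.2
```

>>> jog_arm(series="-0.002 -0.0002 0 0 0 0 -1;-0.0035 -0.0004 0 0 0 0 -1;-0.0035 -0.0004 0 0 0 0 -1")

```text
time_s: 20.82
eef_pos: [442.1, 228.3, 38.7]
ee_rot: [-0.0, 1.0, 0.025, -0.0]
force: [1.9, 1.8, -1.5]
grip_width: 0.289
grip_force: 69.2
```

>>> jog_arm(series="-0.002 -0.0002 0 0 0 0 -1;-0.0035 -0.0004 0 0 0 0 -1;-0.0035 -0.0004 0 0 0 0 -1")

```text
time_s: 21.2
eef_pos: [440.7, 228.4, 38.7]
ee_rot: [0.0, 1.0, 0.025, -0.0]
force: [3.0, 2.2, -1.8]
grip_width: 0.295
grip_force: 69.2
```

>>> jog_arm(series="-0.0015 -0.0002 0 0 0 0 -1;-0.003 -0.0004 0 0 0 0 -1;-0.003 -0.0004 0 0 0 0 -1")

```text
time_s: 21.58
eef_pos: [439.5, 228.5, 38.7]
ee_rot: [-0.0, 1.0, 0.025, -0.0]
force: [2.8, 1.8, -0.5]
grip_width: 0.294
grip_force: 69.2
```

>>> jog_arm(series="-0.0015 -0.0002 0 0 0 0 -1;-0.003 -0.0004 0 0 0 0 -1;-0.003 -0.0004 0 0 0 0 -1")

```text
time_s: 21.95
eef_pos: [438.3, 228.6, 38.7]
ee_rot: [-0.0, 1.0, 0.025, -0.0]
force: [2.4, 1.5, -0.6]
grip_width: 0.29
grip_force: 69.3
```

>>> jog_arm(series="-0.0015 -0.0002 0 0 0 0 -1;-0.003 -0.0004 0 0 0 0 -1;-0.003 -0.0004 0 0 0 0 -1")

```text
time_s: 22.32
eef_pos: [437.1, 228.6, 38.7]
ee_rot: [0.0, 1.0, 0.025, -0.0]
force: [3.4, 1.5, -0.7]
grip_width: 0.284
grip_force: 69.3
```

```bash
python3 w.py
```

```text
22.325 [437.0538 228.6336  38.7164] [ 3.3705  1.4655 -0.6835] 0.05058518785485051
wedge 0.66 124 x 559.1814573253781 630.5957838912908 y 226.4654226613901 240.33725183851573
work 0.54 295 x 547.044308988999 633.2493727863888 y 248.85720548606275 278.1796937079127
```

>>> jog_arm(series="-0.0015 -0.0002 0 0 0 0 -1;-0.003 -0.0004 0 0 0 0 -1;-0.003 -0.0004 0 0 0 0 -1")

```text
time_s: 22.9
eef_pos: [435.9, 228.7, 38.7]
ee_rot: [-0.0, 1.0, 0.025, -0.0]
force: [3.8, 2.0, -0.8]
grip_width: 0.291
grip_force: 69.3
```

>>> jog_arm(series="-0.0015 -0.0002 0 0 0 0 -1;-0.003 -0.0004 0 0 0 0 -1;-0.003 -0.0004 0 0 0 0 -1")

```text
time_s: 23.28
eef_pos: [434.6, 228.9, 38.7]
ee_rot: [-0.0, 1.0, 0.025, -0.0]
force: [2.6, 1.9, -1.0]
grip_width: 0.289
grip_force: 69.3
```

>>> jog_arm(series="-0.0015 -0.0002 0 0 0 0 -1;-0.003 -0.0004 0 0 0 0 -1;-0.003 -0.0004 0 0 0 0 -1")

```text
time_s: 23.65
eef_pos: [433.4, 228.9, 38.7]
ee_rot: [0.0, 1.0, 0.025, -0.0]
force: [2.9, 2.1, -0.8]
grip_width: 0.29
grip_force: 69.3
```

>>> jog_arm(series="-0.0015 -0.0002 0 0 0 0 -1;-0.003 -0.0004 0 0 0 0 -1;-0.003 -0.0004 0 0 0 0 -1")

```text
time_s: 24.02
eef_pos: [433.0, 229.0, 38.9]
ee_rot: [-0.0, 1.0, 0.025, 0.001]
force: [6.1, 2.9, -2.4]
grip_width: 0.29
grip_force: 69.2
```

>>> jog_arm(series="-0.0007 0 0 0 0 0 -1;-0.0012 0 0 0 0 0 -1;-0.0012 0 0 0 0 0 -1")

```text
time_s: 24.4
eef_pos: [432.9, 229.1, 39.0]
ee_rot: [-0.0, 1.0, 0.025, 0.001]
force: [8.3, 2.6, -3.1]
grip_width: 0.294
grip_force: 69.1
```

>>> jog_arm(series="-0.0005 0 0 0 0 0 -1;-0.001 0 0 0 0 0 -1;-0.001 0 0 0 0 0 -1;-0.001 0 0 0 0 0 -1")

```text
time_s: 24.9
eef_pos: [432.9, 229.1, 39.1]
ee_rot: [-0.0, 1.0, 0.025, 0.002]
force: [9.8, 2.5, -3.0]
grip_width: 0.292
grip_force: 69.0
```

>>> jog_arm(series="-0.0004 0 0 0 0 0 -1;-0.0008 0 0 0 0 0 -1;-0.0008 0 0 0 0 0 -1;-0.0008 0 0 0 0 0 -1")

```text
time_s: 25.4
eef_pos: [432.9, 229.1, 39.2]
ee_rot: [-0.0, 1.0, 0.025, 0.002]
force: [11.0, 2.8, -2.3]
grip_width: 0.291
grip_force: 69.0
```

```bash
python3 w.py
```

```text
25.4 [432.8586 229.0893  39.2203] [11.0432  2.7864 -2.349 ] 0.050176276429427104
wedge 0.61 56 x 572.708508207398 624.8945470081908 y 229.18461981440998 237.61154744020467
work 0.82 303 x 548.2134859178535 635.1817951847261 y 248.7692144441769 278.18353495900027
butt 0.47 [620.2293 236.9456  23.    ]
```

Firm jam: the force went from 3 to 11 N with the wedge no longer moving. Next I back the hook off the butt, lift it and withdraw.

>>> jog_arm(series="0.004 0 0 0 0 0 -1;0.012 0 0 0 0 0 -1;0.022 0 0 0 0 0 -1;0.022 0 0 0 0 0 -1")

```text
time_s: 26.1
eef_pos: [439.8, 229.3, 38.5]
ee_rot: [0.0, 1.0, 0.025, -0.0]
force: [0.1, 0.0, -0.6]
grip_width: 0.29
grip_force: 69.2
```

```bash
python3 w.py
```

```text
26.1 [439.8107 229.301   38.5444] [ 0.0625  0.0101 -0.556 ] 0.0501668723172113
work 0.69 314 x 548.046440553629 635.3504882713603 y 248.90044377660422 278.1851741513416
butt 0.63 [619.4798 238.3089  23.    ]
```

>>> jog_arm(series="0 0 -0.02 0 0 0 -1;0 0 -0.045 0 0 0 -1;0 0 -0.07 0 0 0 -1;0 0 -0.08 0 0 0 -1;0 0 -0.08 0 0 0 -1")

```text
time_s: 26.92
eef_pos: [440.0, 229.4, 71.0]
ee_rot: [-0.0, 1.0, 0.025, 0.0]
force: [0.2, 0.5, -2.2]
grip_width: 0.296
grip_force: 69.2
```

>>> jog_arm(series="-0.04 0 0 0 0 0 -1;-0.1 0 0 0 0 0 -1;-0.16 0 0 0 0 0 -1;-0.2 0 0 0 0 0 -1;-0.2 0 -0.1 0 0 0 -1;-0.2 0 -0.25 0 0 0 -1;-0.2 0 -0.4 0 0 0 -1;-0.2 0 -0.4 0 0 0 -1;-0.2 0 -0.4 0 0 0 -1")

```text
time_s: 28.05
eef_pos: [359.5, 225.2, 229.7]
ee_rot: [0.0, 1.0, 0.025, -0.001]
force: [0.6, -0.5, -1.8]
grip_width: 0.288
grip_force: 69.1
```

```bash
python3 w.py; sed -i 's/(74,7,34),(74,-22,34)/(13,8,34),(13,-20,34)/' g.py; python3 g.py j1
python3 - <<'E'
from h import *
for t in(([372,-70,230],-.1),([504,-436,230],-.297)): print(row(*t))
E
```

```text
28.05 [359.5006 225.2235 229.682 ] [ 0.5852 -0.4552 -1.8487] 0.05056611028884101
wedge 0.53 222 x 427.9131218768781 601.4200144085763 y 282.7760780660688 301.73978785270447
work 0.88 289 x 549.7358067475075 633.0807501876809 y 251.41725862853195 278.18353495900027
butt 0.79 [626.9037 232.27    23.    ]
butt 0.34 [ 630.9529 -350.7961   23.    ]
28.25 [359.5674 225.2199 229.5074] 0.05048679328978256 [ 0.1742 -0.4971 -1.2818] [-0.0241  0.0768 -0.0383]
hook in jig -56.76131064118773 -5.134992557704818 209.40735401779665
[-0.0067  0.7388  0.0001  0.0003  0.001   0.0958]
[0.2767 1.6693 0.0001 0.0004 0.001  0.2212]
```

View pics/j1.png

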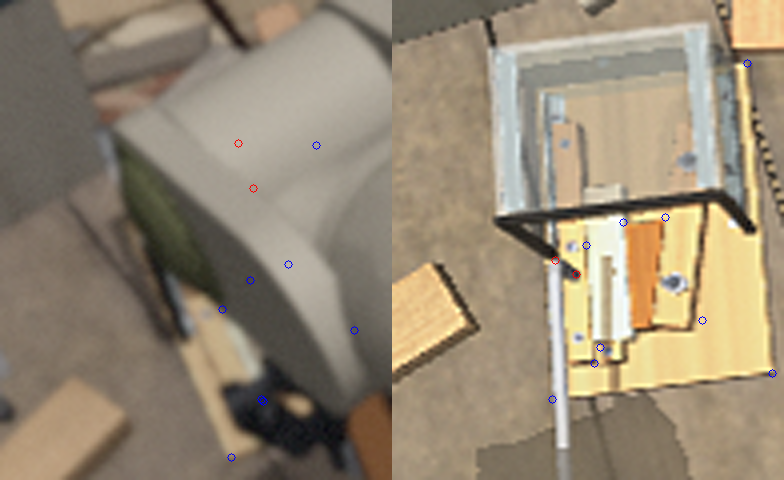

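The top crop shows the wedge (brown, (645,222) to (640,328)) tight between offcut and jaw, the offcut up against the fence, and the hook clear of the jig. Now I take the rod back to the table.

>>> jog_arm(series="0 0.05 0 0 0 0 -1;0 0.16 0 0 0 0.02 -1;0 0.3 0 0 0 0.04 -1;0 0.44 0 0 0 0.06 -1;-0.005 0.56 0 0 0 0.08 -1;-0.005 0.66 0 0 0 0.09 -1;-0.006 0.72 0 0 0 0.096 -1;-0.006 0.738 0 0 0 0.096 -1;-0.006 0.738 0 0 0 0.096 -1;-0.006 0.738 0 0 0 0.096 -1")

```text
time_s: 29.6
eef_pos: [372.5, -68.8, 230.6]
ee_rot: [-0.0, 0.999, -0.05, -0.0]
force: [-0.4, -0.0, -1.5]
grip_width: 0.297
grip_force: 69.1
```

```bash
python3 -c "
from h import *
print(row([504,-436,230],-.297),row([504,-436,40],-.297))"
```

```text
[ 0.4181  0.8809  0.0013 -0.0001  0.0001  0.126 ] [ 0.4181  0.881   0.4763 -0.0001  0.0001  0.126 ]
```

>>> jog_arm(series="0.03 0.06 0 0 0 0 -1;0.09 0.19 0 0 0 0.03 -1;0.16 0.33 0 0 0 0.06 -1;0.22 0.47 0 0 0 0.09 -1;0.28 0.6 0 0 0 0.126 -1;0.34 0.72 0 0 0 0.126 -1;0.39 0.82 0.02 0 0 0.126 -1;0.418 0.87 0.08 0 0 0.126 -1;0.418 0.881 0.2 0 0 0.126 -1;0.418 0.881 0.33 0 0 0.126 -1;0.418 0.881 0.42 0 0 0.126 -1;0.418 0.881 0.476 0 0 0.126 -1;0.418 0.881 0.476 0 0 0.126 -1")

```text
time_s: 31.22
eef_pos: [503.6, -435.3, 38.4]
ee_rot: [-0.001, 0.989, -0.148, -0.001]
force: [-0.4, -0.5, -0.3]
grip_width: 0.293
grip_force: 69.2
```

>>> jog_arm(series="0 0 0.015 0 0 0 -1;0 0 0.03 0 0 0 -1;0 0 0.036 0 0 0 -1;0 0 0.036 0 0 0 -1")

```text
time_s: 31.72
eef_pos: [503.6, -437.0, 26.0]
ee_rot: [0.0, 0.989, -0.149, 0.0]
force: [0.0, -0.0, -0.3]
grip_width: 0.291
grip_force: 69.2
```

>>> jog_arm(series="0 0 0.003 0 0 0 -1;0 0 0.006 0 0 0 -1;0 0 0.008 0 0 0 -1;0 0 0.008 0 0 0 -1")

```text
time_s: 32.22
eef_pos: [503.6, -436.9, 22.7]
ee_rot: [-0.0, 0.989, -0.149, -0.0]
force: [0.8, -0.0, -0.7]
grip_width: 0.293
grip_force: 69.2
```

>>> jog_arm(series="0 0 0.002 0 0 0 -1;0 0 0.003 0 0 0 -1;0 0 0.003 0 0 0 -1")

```text
time_s: 32.6
eef_pos: [503.6, -436.9, 21.5]
ee_rot: [0.0, 0.989, -0.149, -0.0]
force: [-0.2, -0.2, -0.7]
grip_width: 0.298
grip_force: 69.2
```

>>> jog_arm(series="0 0 0.001 0 0 0 -1;0 0 0.002 0 0 0 -1;0 0 0.002 0 0 0 -1")

```text
time_s: 32.98
eef_pos: [503.6, -437.0, 21.3]
ee_rot: [0.0, 0.989, -0.149, 0.0]
force: [-2.1, 2.5, 4.5]
grip_width: 0.289
grip_force: 70.0
```

>>> jog_arm(series="0 0 0 0 0 0 -0.25;0 0 0 0 0 0 0;0 0 0 0 0 0 0.1;0 0 0 0 0 0 0.1;0 0 0 0 0 0 0.1", grip_force=20)

```text
time_s: 33.6
eef_pos: [503.6, -437.0, 20.7]
ee_rot: [-0.0, 0.989, -0.149, 0.0]
force: [0.1, 0.4, -0.6]
grip_width: 0.549
grip_force: 0.0
```

>>> jog_arm(series="0 0 -0.03 0 0 0 0.1;0 0 -0.08 0 0 0 0.1;0 0 -0.2 0 0 0 0.1;0 0 -0.3 0 0 0 0.1;0 0 -0.4 0 0 0 0.1;0 0 -0.5 0 0 0 0.1;-0.1 -0.1 -0.6 0 0 0 0.1;-0.2 -0.25 -0.6 0 0 0 0.1;-0.3 -0.4 -0.6 0 0 0 0.1;-0.4 -0.55 -0.6 0 0 0 0.1;-0.4 -0.55 -0.6 0 0 0 0.1;-0.4 -0.55 -0.6 0 0 0 0.1;-0.4 -0.55 -0.6 0 0 0 0.1")

```text
time_s: 35.22
eef_pos: [415.5, -180.2, 261.6]
ee_rot: [0.001, 0.989, -0.149, 0.001]
force: [0.0, 1.0, 0.8]
grip_width: 0.551
grip_force: 0.0
```

```bash
python3 w.py; python3 g.py l1
python3 - <<'E'
from h import *
C=capture("top")
for k in regions_of("rod",C)[:1]:
    r=k["region"];ys,xs=np.nonzero(r);print("rod",k["confidence"],r.sum(),ys.min(),ys.max(),xs.min(),xs.max())
a=C["img"][150:270,80:178,::-1];b=C["img"][150:270,330:428,::-1]
cv2.imwrite("pics/final.png",np.hstack([cv2.resize(x,None,fx=4,fy=4,interpolation=cv2.INTER_CUBIC) for x in(a,b)]))
E
```

```text
35.225 [ 415.531  -180.2334  261.6354] [0.0495 1.0151 0.7632] -0.29830112036416684
wedge 0.71 232 x 553.7893412332367 630.0905671010689 y 223.79899383539117 250.9056465773014
work 0.78 338 x 547.044308988999 637.7913798972345 y 246.26818291186095 278.1905781892827
butt 0.53 [628.3857 242.5883  23.    ]
35.425 [ 415.3919 -180.3651  260.6523] -0.2990974240653506 [0.7901 0.0344 0.4936] [-0.0285 -0.0275 -0.0319]
hook in jig -36.05673800931111 -481.6362882430384 240.552279558092
rod 0.58 578 165 261 387 411
```

View pics/final.png

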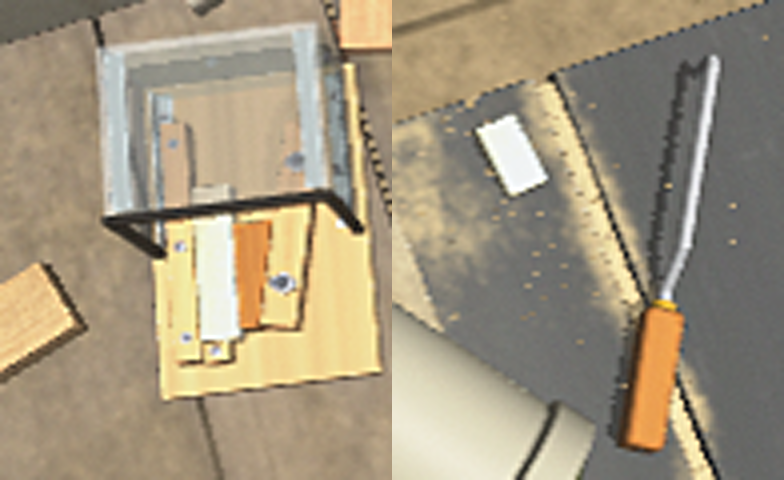

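The left half shows the offcut at (215,265) flush to the fence and the wedge at (252,275) jammed tight between it and the jaw. The right half shows the rod back on the table at (655,375), standing as it was found. I'm handing the job in.

```bash
python3 -c "
from rig import *
print(finish_job())"
```

```text
the job is handed in; nothing more can be done
None
```

The wedge is drawn forward and jammed at about 11 N, the offcut looks flush against the fence in the camera images, and the rod is back on the saw table at its original spot; I handed the job in at about 35 s of the 64 s allowed, and no verdict was shown.

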